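# Refit the hob's dial knob and hold it pressed

### The job

The portable hob's dial knob has come off, and a red cup has been turned over the bare D-shaped spindle. Move the cup out of the way, standing it mouth down on the cork mat, then pick up the loose knob, turn it so that its white pointer is on the side of the spindle's flat, push it fully home on the spindle and press the knob in against its spring to the stop, as you do to wake the hob. Finish while still holding the knob pressed in, do not let go, and leave the pot and the other things on the counter where they are.

Things in the scene. Friction and masses are not known exactly. Their poses are not given: they have to be found in the camera images.
- hob: Portable induction hob, fixed, 300 (its x) x 260 (its y) x 60 mm high, black with steel top, black glass on the far part, 50 mm deep steel control strip on the side facing the robot (-x). Origin: centre of underside. The dial spindle comes up through the strip on the centre line, 105 mm from the origin towards -x, in a ring of nine dark ticks.
- spindle_tip (a point): Centre of the top end of the bare aluminium dial spindle: upright D-shaft, 12 mm diameter, flat 3 mm from the axis, standing 23 mm above the hob's top (out of a brass collar 22 mm across, 3 mm high); last 3 mm narrowed to 9 mm. The point's +x is the side of the flat, z is up. Covered by the upturned cup at the start.
- press (a joint): How far the spindle is pushed down, m: 0 = out, 0.005 = fully in (stop). A spring pushes it back: about 6 N to start it moving, 11 N at the stop. It springs out as soon as it is let go.
- dial (a joint): Angle of the spindle about the vertical relative to the hob, rad, counter-clockwise from above positive; 0 = flat towards the hob's +x (away from the robot). It may rest at any angle and is stiff to turn (about 0.12 N m); turning it does no harm.
- knob: Loose dial knob, upright on the counter, about 60 g. Round skirt 44 mm across, black with steel top, 20 mm high; on it a black bar grip 40 (its x) x 12 (its y) x 20 mm high; 40 mm in all. Origin: centre of underside, z up. White pointer stripe on the bar from centre to +x end. Its bore: see knob_bore.
- knob_bore (a point): Closed upper end of the knob's D-shaped bore (open below, 14 mm diameter, 16 mm deep, flat 3.8 mm from the axis on the knob's +x, pointer, side). It only goes over the spindle with the pointer on the side of the spindle's flat, within about 0.2 rad. It meets spindle_tip when the knob is fully home (underside then 7 mm above the hob's top, 2 mm when pressed in).
- cup: Red metal cup without handle, upturned (mouth down) on the hob's control strip over the spindle. 70 mm high, 58 mm across at the mouth (below), 53 mm at the closed end (above), wall 3 mm. Origin: centre of the mouth's rim plane (underside as it stands), z up towards the closed end. About 90 g.
- mat: Round cork mat fixed on the counter, 120 mm across, 4 mm thick. Origin: centre of its underside; its top is 4 mm higher.
- pot: Stainless saucepan on the hob's black glass, 144 mm across, 85 mm high, black handle 120 mm long along its +x. Bystander. Origin: centre of underside.
- shaker: Dark wooden salt mill, 48 mm across, 90 mm high. Bystander. Origin: centre of underside.
- jar: Amber glass jar with steel cap, 56 mm across, 85 mm high. Bystander. Origin: centre of underside.
- mug: Blue ceramic mug, 80 mm across, 90 mm high, handle on its +y side. Bystander. Origin: centre of underside.
- oil: Green glass bottle, 60 mm across, 200 mm high. Bystander. Origin: centre of underside.
- spoon: Wooden spoon lying on the counter nearer the robot, lying along its x. Bystander. Origin: underside.
Things that resemble listed ones, but are neither listed nor needed, are in the scene too. Of the things like the mat, leave any that is orange or purple; of the rest the smaller one is meant.

How it is judged:
On the way:
1. the cup stands mouth down on the cork mat, let go (horizontal distance between cup and mat below 0.04 m and z of cup in the frame of mat between 0 and 0.009 m and angle between cup's own z axis and vertical below 0.1 rad and contact force between the fingers and cup below 0.05 N), for 0.2 s.
At the end, for the whole second after the job is handed in: Cup upright (0.1 rad) mouth down on the mat, centres within 40 mm, untouched, at rest; knob home on the spindle (bore end within 3 mm of the tip in height and sideways, upright within 0.12 rad, keyed within 0.35 rad); the arm still presses it, spindle at least 3.5 of 5 mm in (all of step 1 and linear speed of cup below 0.02 m/s and horizontal distance between knob_bore and spindle_tip below 0.003 m and z of knob_bore in the frame of spindle_tip between -0.003 and 0.003 m and angle between knob's own z axis and vertical below 0.12 rad and angle between the x axis of knob and the x axis of spindle_tip, either way round below 0.35 rad and value of joint press above 0.0035 m and contact force between any of the fingers, the arm and knob above 1 N); the arm keeps its last pose, push and grip.
It fails at once if the pot is moved by more than 40 mm or knocked over (distance of pot from where it was at the start of the episode above 0.04 m or angle between pot's own z axis and vertical above 0.6 rad).
It fails at once if salt mill, jar or mug is moved by more than 40 mm or knocked over (distance of any of shaker, jar, mug from where it was at the start of the episode above 0.04 m or angle between any of shaker, jar, mug's own z axis and vertical above 0.6 rad).
It fails at once if bottle or spoon is moved by more than 40 mm or knocked over (distance of any of oil, spoon from where it was at the start of the episode above 0.04 m or angle between oil's own z axis and vertical above 0.6 rad).
It also fails if it takes over 64 s, if anything falls off the work surface, if the arm or the gripper's body presses on something with over 40 N, if the wrist force passes 120 N, or if a joint passes its speed limit or range.

### The arm

A 6-joint arm with a two-finger parallel gripper is mounted at the origin on the work surface. World frame = base frame: x ahead of the robot, y to its left, z up, the work surface at z = 0. Lengths are in m, angles in rad, forces in N, time in s.
With the tool pointing down it reaches from about 0.3 to 0.875 m from the base axis. Payload 6.4 kg.
Tool frame: the origin (TCP) lies at the very end of the fingers, on their centre line; the grasp point (between the pads) lies 19 mm behind it; z points along the fingers, y is the line along which they close (so a half turn about z gives the same grasp; the last joint's range is limited). The gripper opens to 85 mm and grips with 20 to 120 N. Pads are 22 mm wide; open, the fingers measure 114 mm over their backs; the gripper's body (76 mm by 85 mm) begins 54 mm behind the grasp point. The pads swing forward as they close: fully open they stand 13 mm farther back than shut.
Start: joints at [0.913, 0.181, 1.607, -0, 1.354, -0.206], TCP at [0.251, 0.517, 0.206] pointing down, gripper open.
Joint ranges: [-2.99, 2.99], [-0.89, 2.07], [0.3, 2.58], [-1.14, 4.28], [0, 2.63], [-3.12, 3.12]. Speed limits (rad/s): [2.57, 2.57, 3.01, 3.14, 3.14, 3.14].

### API

Orientations are given as a unit quaternion [x, y, z, w].
In Python, from plant import read_state, snapshot, job_done gives the robot as it stands.
- The arm moves only by the shell command python3 -m crank 'ROWS' [FORCE]. ROWS is JSON, one flat list of numbers, 5 for each row, row after row: the closure, from -1 (fully open) to 1 (shut), then the shift along the world's x, y, z in units of 40 mm (1.0 is 40 mm), then the turn about the world's z in units of 8 degrees (1.0 is 8 degrees). In form: [fingers, tx, ty, tz, yaw, fingers, tx, ty, tz, yaw, ...]. A call has 1 to 5 rows; each row shifts and turns the commanded pose from where the row before left it; what a row does not reach is not made up. A row lasts 1/8 s, in which the tool goes at most 62.5 mm and 10.7 degrees, less where a joint would pass 70% of its speed; a pose out of reach is approached as far as the arm can. A call is refused whole if a number of a shift passes 1 or a number of a turn 1, either way. A call with a gripper value outside its range is refused whole. The fingers move at their own pace and stop on an object; FORCE is the grip in N (left out, the last holds). Time passes only in rows, so rows that do not move let the fingers close. It gives the time, the measured TCP pose, the force, the opening and the grip force at its end, in the units of the state.
- read_state(): the state, without advancing time (a new reading comes with each control period).
- snapshot(name): name is "side" or "top" or "wrist"; returns a dict with "color" (480x640x3 uint8, blue, green, red), "intrinsics" (3x3 intrinsics, pixels), "world_from_camera" (4x4, takes a point from camera to world coordinates); the wrist camera has in their place "hand_eye" (4x4, takes a point from camera to tool coordinates, whose origin is the TCP and whose axes are the flange's). Camera axes: x right, y down, z forward; pixel columns grow to the right and rows downward; lengths in m; the calibration is good to about 2 mm. The wrist camera is an equidistant fisheye: a pixel r from the principal point sees the ray r / f radians off the axis. A picture is of the moment at which its call begins: read the wrist's pose just before it. There is no depth.
- job_done(): hands the job in; it is judged then, once.
The state is a dict: "time": time; "joints": joint angles; "qvel": joint speeds; "tau": joint torques, N m; "eef_pos": TCP position; "tool_rot": TCP orientation; "contact_force": force on the tool from outside, world axes, zero at the start; "ft_torque": the same for the moment, N m; "opening": opening from 0.0 (shut) to 1.0 (fully open); "finger_force": force on a finger pad.
Only numpy, scipy, OpenCV 4.12 (cv2) and the standard library are available. Lean on these libraries where they do the work, as an engineer would, in place of code of your own. Each camera call takes 0.05 s, during which the arm holds its last target. There are 200 camera calls.

## Working session

There is one attempt and no reset: what is moved stays moved. The work goes in short steps, Python scripts to look and compute and a shell command to move; the robot and the scene stay as the last step left them, time stands still between calls to the robot, and variables do not carry over. Pictures are saved under pics/ and viewed, at most 10 in all, crops included, and the job is handed in when it is done.

```bash
ls; mkdir -p pics
python3 - <<'E'
from plant import *
import cv2
s=read_state();print({k:s[k] for k in('time','eef_pos','tool_rot','opening')})
for n in('side','top'):
    d=snapshot(n);cv2.imwrite(f'pics/{n}0.png',d['color']);print(n,d['intrinsics'],d['world_from_camera'])
E
```

```text
pics
{'time': 0.0, 'eef_pos': array([0.2506242 , 0.51683678, 0.20488593]), 'tool_rot': array([ 2.23963548e-01,  9.74597122e-01, -7.99285545e-04, -3.74767322e-04]), 'opening': 1.0007678862635936}
side [[461.78474683   0.         317.07926877]
 [  0.         461.78474683 239.96689255]
 [  0.           0.           1.        ]] [[ 0.94808565 -0.21693938  0.23253151  0.23427096]
 [-0.31789084 -0.6260626   0.71203303 -0.72786658]
 [-0.00888872 -0.74898794 -0.66252401  0.73540885]
 [ 0.          0.          0.          1.        ]]
top [[441.86340372   0.         329.78412317]
 [  0.         441.86340372 244.33268257]
 [  0.           0.           1.        ]] [[-0.02170285 -0.98165695  0.18941654  0.23912438]
 [-0.99953763  0.02534062  0.0168041   0.00714531]
 [-0.02129579 -0.18896427 -0.98175302  1.29568709]
 [ 0.          0.          0.          1.        ]]
```

View pics/top0.png

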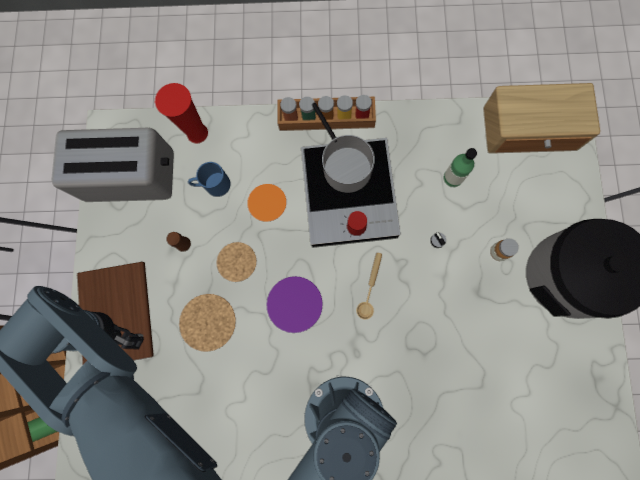

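View pics/side0.png

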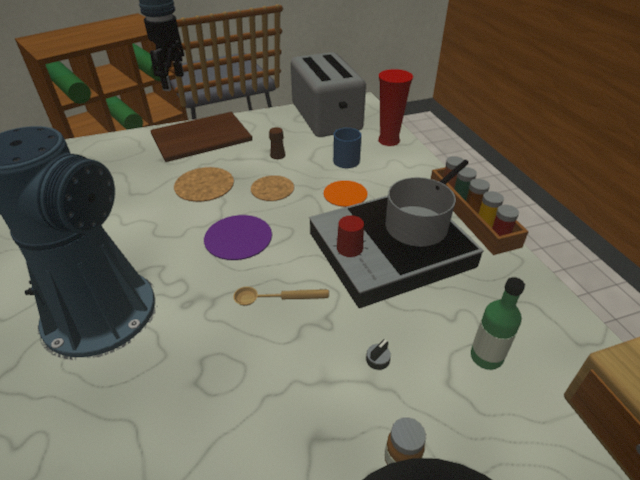

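Candidates in the top image are as follows.
- **Cup:** the red cup on the hob at (357,223). The tall red vase at (175,100) is not it.
- **Mat:** cork at (237,262) is the smaller one. Cork at (207,322) is larger, and orange (267,202) and purple (295,304) are excluded.
- **Knob:** (438,240). The jar cap at (508,247) is not it.

I'll check these choices in one close crop.

```bash
cat > h.py <<'E'
import numpy as np,cv2
from plant import *
from scipy.spatial.transform import Rotation as R
def ray(d,u,v,pose=None):
    K=d['intrinsics']
    if 'hand_eye' in d:
        x,y=(u-K[0,2])/K[0,0],(v-K[1,2])/K[1,1];r=np.hypot(x,y)
        q=np.array([x*np.sinc(r/np.pi),y*np.sinc(r/np.pi),np.cos(r)])
        W=np.eye(4);W[:3,:3]=R.from_quat(pose['tool_rot']).as_matrix();W[:3,3]=pose['eef_pos'];W=W@d['hand_eye']
    else:
        q=np.array([(u-K[0,2])/K[0,0],(v-K[1,2])/K[1,1],1]);W=d['world_from_camera']
    return W[:3,3],W[:3,:3]@q
def at(d,u,v,z,pose=None):
    o,q=ray(d,u,v,pose);return o+q*(z-o[2])/q[2]
def tri(obs):  # list of (o,q)
    A=0;b=0
    for o,q in obs:
        q=q/np.linalg.norm(q);P=np.eye(3)-np.outer(q,q);A=A+P;b=b+P@o
    return np.linalg.solve(A,b)
E
python3 - <<'E'
from h import *
d=snapshot('top');s=snapshot('side');c=d['color']
for n,u,v,z in [('mat',237,262,.004),('bigmat',207,322,.004),('knob',438,240,.02),('cup',357,217,.13)]: print(n,at(d,u,v,z))
hsv=cv2.cvtColor(c,cv2.COLOR_BGR2HSV)
m=cv2.inRange(hsv,(8,60,100),(22,200,255))
n,l,st,ce=cv2.connectedComponentsWithStats(m)
for i in range(1,n):
    if st[i,4]>200:print(st[i],ce[i],at(d,*ce[i],.004))
a=cv2.resize(c[125:255,295:455],None,fx=4,fy=4,interpolation=cv2.INTER_CUBIC)
b=cv2.resize(s['color'][325:380,340:415],None,fx=4,fy=4,interpolation=cv2.INTER_CUBIC)
o=np.zeros((600,800,3),np.uint8);o[:520,:640]=a;o[380:,500:]=b[:220,:300]
cv2.imwrite('pics/c1.png',o)
E
```

```text
mat [0.44205589 0.30579608 0.004     ]
bigmat [0.26843776 0.38990582 0.004     ]
knob [ 0.48999338 -0.28841563  0.02      ]
cup [ 0.53769711 -0.04845044  0.13      ]
[ 484   83  116   67 5968] [541.38103217 112.27898794] [ 0.89140114 -0.64102181  0.004     ]
[327  96  49  26 440] [352.65909091 114.01590909] [ 0.90481582 -0.05194785  0.004     ]
[277  99  44  25 279] [293.68817204 116.44086022] [0.90263731 0.13434588 0.004     ]
[ 247  184   40   38 1183] [266.38038884 202.2874049 ] [0.62357153 0.21933249 0.004     ]
[ 217  242   39   40 1228] [236.0985342  261.53827362] [0.44350935 0.30850963 0.004     ]
[357 253  25  66 466] [369.46566524 290.87982833] [ 0.34731331 -0.08332416  0.004     ]
[ 179  294   57   57 2530] [206.98339921 322.17747036] [0.26793195 0.38993844 0.004     ]
[  0 374  19  38 485] [  7.00412371 395.18762887] [0.07636683 0.95408295 0.004     ]
[   0  413   30   50 1076] [ 12.59107807 437.5669145 ] [-0.03703921  0.92491306  0.004     ]
```

View pics/c1.png

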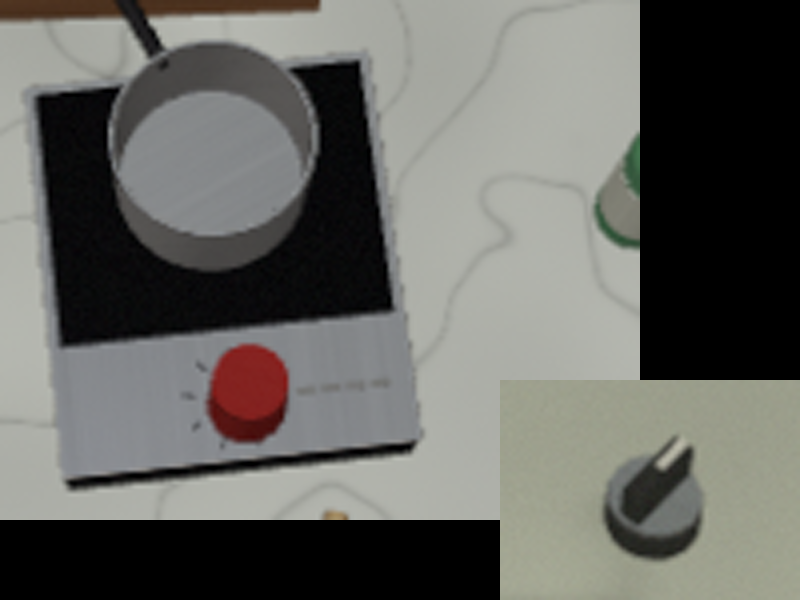

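Choices confirmed. The hob is yawed about +6°, and the red cup's closed end is centred at crop (249,382), which is full-image (357.3,220.5). The knob is upright with its pointer away from the arm. Next I'll measure the cup and knob from both cameras.

Run:
```python
from h import *
d=snapshot('top');s=snapshot('side')
# side centroid of red closed end
for n,im,(x0,x1,y0,y1) in [('side',s['color'],(330,370,205,265)),('top',d['color'],(340,375,205,240))]:
    hsv=cv2.cvtColor(im[y0:y1,x0:x1],cv2.COLOR_BGR2HSV)
    m=((hsv[...,0]<8)|(hsv[...,0]>172))&(hsv[...,1]>120)
    ys,xs=np.nonzero(m);print(n,xs.min()+x0,xs.max()+x0,ys.min()+y0,ys.max()+y0)
t=at(d,357.3,220.5,.13);print('cup top',t,'side',at(s,350.3,224,.13),'tri',tri([ray(d,357.3,220.5),ray(s,350.3,224)]))
# hob corners
C=lambda x,y:at(d,295+x/4,125+y/4,.06)
fl,fr,bl,br=C(67,478),C(418,440),C(28,92),C(368,52)
print(fl,fr,bl,br);cen=(fl+fr+bl+br)/4
y=np.degrees(np.arctan2((bl-fl+br-fr)[1],(bl-fl+br-fr)[0]));print('cen',cen,'yaw',y,'dims',np.linalg.norm(fl-bl),np.linalg.norm(fl-fr))
print('spindle',cen-.105*np.array([np.cos(np.radians(y)),np.sin(np.radians(y)),0]))
# knob skirt top in side crop: centre (656,500)->
print('knob side',at(s,340+(654-500)/4,325+(497-380)/4,.02))
print('pointer end',at(s,340+(684-500)/4,325+(438-380)/4,.04),'bar near end',at(s,340+(632-500)/4,325+(492-380)/4,.04))
```

```text
side 337 364 215 256
top 347 366 211 234
cup top [ 0.52789902 -0.04893669  0.13      ] side [ 0.52709967 -0.05258932  0.13      ] tri [ 0.52864931 -0.04908217  0.12685773]
[0.47837561 0.07971357 0.06      ] [ 0.49948834 -0.1709871   0.06      ] [0.77169796 0.10467473 0.06      ] [ 0.79554081 -0.14908181  0.06      ]
cen [ 0.63627568 -0.03392015  0.06      ] yaw 4.546531470627179 dims 0.2943825016735187 0.2515881066076211
spindle [ 0.53160609 -0.04224337  0.06      ]
knob side [ 0.49121258 -0.29409463  0.02      ]
pointer end [ 0.51003962 -0.28157243  0.04      ] bar near end [ 0.47586904 -0.30065884  0.04      ]
```

```bash
python3 -m crank '[-1,0.5,-1,0.1,0.3,-1,0.5,-1,0.1,0.3,-1,0.5,-1,0.1,0.3,-1,0.5,-1,0,0.3,-1,0.5,-1,0,0.3]'; python3 -m crank '[-1,0.5,-1,0,0.3,-1,0.5,-1,0,0.3,-1,0.5,-1,0,0.3,-1,0.5,-1,0,0.3,-1,0.5,-1,0,0.3]'; python3 -m crank '[-1,0.5,-1,0,0.2,-1,0.5,-1,0,0.2,-1,0.5,-1,0,0.2,-1,0.4,-1,0,0.2,-1,0,0,0,0]'
python3 - <<'E'
from h import *
p=read_state();w=snapshot('wrist');cv2.imwrite('pics/w1.png',w['color']);print(p['eef_pos'],R.from_quat(p['tool_rot']).as_matrix()[:,1],p['contact_force']);print(w['intrinsics'],w['hand_eye'])
E
```

```text
time: 0.92
eef_pos: [0.3515, 0.3161, 0.218]
tool_rot: [0.12, 0.993, 0.0, 0.0]
contact_force: [0.3, 0.4, -0.5]
opening: 1.003
finger_force: 0.0
time: 1.55
eef_pos: [0.4516, 0.1159, 0.218]
tool_rot: [0.016, 1.0, 0.0, 0.0]
contact_force: [-0.2, -0.2, -0.1]
opening: 1.0
finger_force: 0.0
time: 2.17
eef_pos: [0.5277, -0.0453, 0.2176]
tool_rot: [-0.038, 0.999, -0.0, -0.0]
contact_force: [-0.7, -0.2, -0.9]
opening: 1.005
finger_force: 0.0
[ 0.52769246 -0.04526398  0.21759323] [-7.52095142e-02  9.97167639e-01 -4.77606832e-04] [-0.73643596 -0.2008954  -0.94916021]
[[371.64829954   0.         326.25996081]
 [  0.         371.64829954 240.02091022]
 [  0.           0.           1.        ]] [[-9.85115299e-05 -9.59790447e-01 -2.80717451e-01  7.07788637e-02]
 [ 9.99999134e-01  2.73844840e-04 -1.28721996e-03 -3.98357460e-04]
 [ 1.31233445e-03 -2.80717335e-01  9.59789589e-01 -1.68639527e-01]
 [ 0.00000000e+00  0.00000000e+00  0.00000000e+00  1.00000000e+00]]
```

View pics/w1.png

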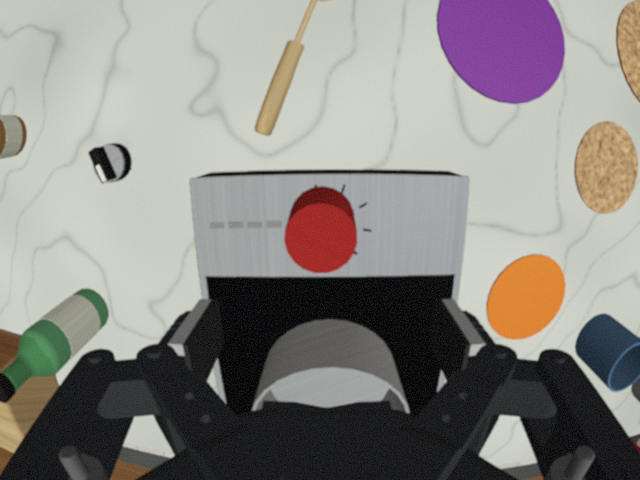

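Wrist view: the red cup's closed end is centred at (321,236) on the control strip, the knob is at about (112,162), and the small cork mat is at (606,167).

Run:
```python
from h import *
p=read_state();w=snapshot('wrist')
print('cup',at(w,321,236,.13,p),'mat',at(w,606,167,.004,p),'knob',at(w,112,160,.02,p))
C=lambda u,v:at(w,u,v,.06,p)
print(C(191,177),C(468,177))
```

```text
cup [ 0.52845593 -0.04804558  0.13      ] mat [0.44502707 0.30379295 0.004     ] knob [ 0.48968996 -0.28376235  0.02      ]
[ 0.50085183 -0.17109639  0.06      ] [0.48117756 0.08319401 0.06      ]
```

```bash
python3 -m crank '[-1,0,-0.1,-0.9,0,-1,0,0,-0.9,0,-1,0,0,-0.8,0,-1,0,0,-0.5,0,-1,0,0,-0.3,0]' 35; python3 -m crank '[1,0,0,0,0,1,0,0,0,0,1,0,0,0,0,1,0,0,0,0,1,0,0,0,0]'
```

```text
time: 2.9
eef_pos: [0.5261, -0.0452, 0.0808]
tool_rot: [-0.04, 0.999, 0.0, -0.001]
contact_force: [0.3, 0.3, 1.3]
opening: 1.002
finger_force: 0.0
time: 3.52
eef_pos: [0.5282, -0.0468, 0.0833]
tool_rot: [-0.039, 0.999, -0.0, 0.001]
contact_force: [-0.7, 1.2, 7.3]
opening: 0.615
finger_force: 37.4
```

```bash
python3 -m crank '[1,0,0,0.5,0,1,0,0,0.7,0,1,0,0,0.8,0,1,0,0,0.5,0,1,0,0,0,0]'; python3 -m crank '[1,-0.2,0.6,0,0,1,-0.2,0.9,0,0,1,-0.2,0.9,0,0,1,-0.2,0.9,0,0,1,-0.2,0.9,0,0]';python3 -m crank '[1,-0.2,0.9,0,0,1,-0.2,0.9,0,0,1,-0.2,0.9,0,0,1,-0.2,0.9,0,0,1,-0.2,0.6,0,0]'; python3 -m crank '[1,0,0.3,0,0,1,0,0,0,0,1,0,0,0,0]'
python3 - <<'E'
from h import *
p=read_state();w=snapshot('wrist');t=snapshot('top')['color'][120:330,160:420]
cv2.imwrite('pics/w2.png',np.hstack([cv2.resize(w['color'],(480,360)),cv2.resize(t,(320,360))]));print(p['eef_pos'])
cv2.imwrite('pics/w2f.png',w['color'])
E
```

```text
time: 4.15
eef_pos: [0.5282, -0.0471, 0.1835]
tool_rot: [-0.039, 0.999, -0.001, 0.002]
contact_force: [-0.1, 0.1, -1.7]
opening: 0.617
finger_force: 37.1
time: 4.78
eef_pos: [0.4858, 0.1223, 0.1802]
tool_rot: [-0.039, 0.999, 0.0, -0.001]
contact_force: [0.4, 0.9, -1.8]
opening: 0.615
finger_force: 37.1
time: 5.4
eef_pos: [0.4457, 0.2904, 0.1801]
tool_rot: [-0.04, 0.999, -0.0, -0.001]
contact_force: [0.5, 1.4, -0.9]
opening: 0.617
finger_force: 37.1
time: 5.78
eef_pos: [0.4473, 0.3005, 0.1814]
tool_rot: [-0.039, 0.999, -0.0, -0.0]
contact_force: [-0.3, 0.2, -0.7]
opening: 0.617
finger_force: 37.1
[0.44725025 0.30045297 0.18137931]
```

View pics/w2.png

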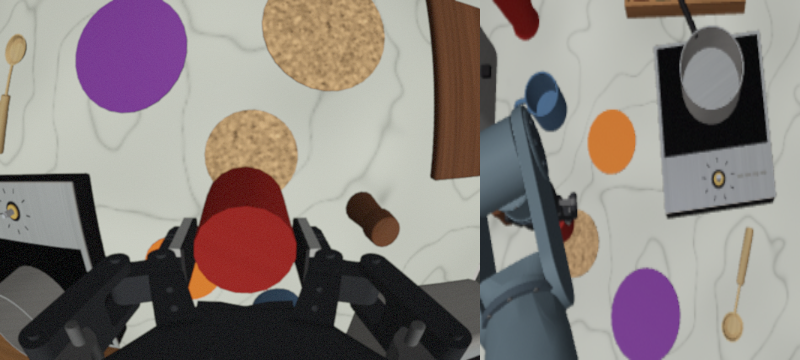

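The cup is held upright. I'll lower it over the small cork mat.

```bash
python3 -m crank '[1,-0.07,0.13,-0.9,0,1,0,0,-0.9,0,1,0,0,-0.9,0,1,0,0,-0.7,0,1,0,0,-0.3,0]'; python3 -m crank '[1,0,0,-0.05,0,1,0,0,0,0,1,0,0,0,0]'; python3 -m crank '[1,0,0,-0.05,0,1,0,0,0,0]'
```

```text
time: 6.5
eef_pos: [0.4434, 0.3055, 0.0322]
tool_rot: [-0.039, 0.999, -0.0, -0.001]
contact_force: [-0.7, 0.2, -0.5]
opening: 0.621
finger_force: 37.1
time: 6.88
eef_pos: [0.4452, 0.3069, 0.033]
tool_rot: [-0.039, 0.999, 0.0, 0.001]
contact_force: [0.6, 0.8, -1.4]
opening: 0.617
finger_force: 37.1
time: 7.12
eef_pos: [0.4442, 0.3066, 0.0299]
tool_rot: [-0.039, 0.999, 0.0, 0.0]
contact_force: [0.4, -0.5, -1.5]
opening: 0.615
finger_force: 37.1
```

```bash
python3 -m crank '[1,0,0,-0.04,0,1,0,0,0,0]'; python3 -m crank '[1,0,0,-0.04,0,1,0,0,0,0]';python3 -m crank '[1,0,0,-0.04,0,1,0,0,0,0]'
```

```text
time: 7.38
eef_pos: [0.4441, 0.3065, 0.028]
tool_rot: [-0.039, 0.999, -0.0, -0.0]
contact_force: [-0.1, -0.5, -1.7]
opening: 0.614
finger_force: 37.1
time: 7.62
eef_pos: [0.4444, 0.3066, 0.0273]
tool_rot: [-0.039, 0.999, -0.0, 0.0]
contact_force: [-2.7, -0.7, 5.3]
opening: 0.617
finger_force: 37.8
time: 7.88
eef_pos: [0.4446, 0.3067, 0.0272]
tool_rot: [-0.04, 0.999, -0.0, 0.0]
contact_force: [-7.8, -3.3, 19.7]
opening: 0.618
finger_force: 39.0
```

Contact made. I'll ease off, release, retreat straight up, and move back over the hob to look at the spindle.

```bash
python3 -m crank '[1,0,0,0.05,0,0,0,0,0,0,-1,0,0,0,0,-1,0,0,0,0,-1,0,0,0,0]'; python3 -m crank '[-1,0,0,0.6,0,-1,0,0,0.9,0,-1,0,0,1,0,-1,0,0,1,0,-1,0,0,1,0]';  python3 -m crank '[-1,0.2,-0.9,0,0,-1,0.2,-1,0,0,-1,0.2,-1,0,0,-1,0.2,-1,0,0,-1,0.2,-1,0,0]';python3 -m crank '[-1,0.2,-1,0,0,-1,0.2,-1,0,0,-1,0.2,-1,0,0,-1,0.2,-0.9,0,0,-1,0,0,0,0]';python3 - <<'E'
from h import *
p=read_state();w=snapshot('wrist');t=snapshot('top');c=w['color'];print(p['eef_pos'])
np.savez('w3.npz',c=c,tc=t['color'],pos=p['eef_pos'],rot=p['tool_rot'])
cv2.imwrite('pics/w3f.png',c)
cr=cv2.resize(c[175:265,260:380],None,fx=5,fy=5,interpolation=cv2.INTER_CUBIC)
k=cv2.resize(c[130:190,80:140],None,fx=3,fy=3,interpolation=cv2.INTER_CUBIC)
m=cv2.resize(t['color'][220:285,205:270],(200,200),interpolation=cv2.INTER_CUBIC)
o=np.zeros((600,800,3),np.uint8);o[:450,:600]=cr;o[:180,610:790]=k;o[200:400,600:]=m
cv2.imwrite('pics/w3.png',o)
E
```

```text
time: 8.5
eef_pos: [0.4441, 0.3064, 0.0267]
tool_rot: [-0.039, 0.999, -0.0, -0.0]
contact_force: [0.0, 0.2, -0.3]
opening: 1.002
finger_force: 0.0
time: 9.12
eef_pos: [0.444, 0.3064, 0.2082]
tool_rot: [-0.039, 0.999, -0.0, -0.0]
contact_force: [0.3, -0.3, 0.0]
opening: 1.001
finger_force: 0.0
time: 9.75
eef_pos: [0.4843, 0.1093, 0.207]
tool_rot: [-0.039, 0.999, -0.0, 0.0]
contact_force: [0.1, -0.1, -0.8]
opening: 1.0
finger_force: 0.0
time: 10.38
eef_pos: [0.5165, -0.0477, 0.2068]
tool_rot: [-0.038, 0.999, -0.0, -0.0]
contact_force: [-0.3, -0.1, 0.3]
opening: 1.003
finger_force: 0.0
[ 0.51648294 -0.04772609  0.20681763]
```

View pics/w3.png

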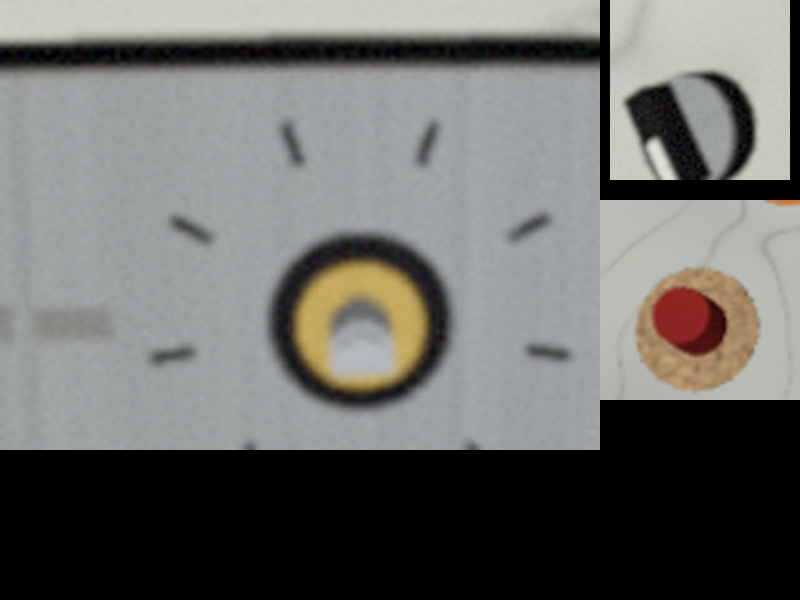

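The cup stands on the small cork mat. The spindle sits in its brass collar at crop (361,325), with the flat edge horizontal at the bottom (row 375), so the flat faces about the hob's +x. I'll measure both numerically.

Run:
```python
from h import *
f=np.load('w3.npz');c=f['c'];p=dict(eef_pos=f['pos'],tool_rot=f['rot']);w=snapshot('wrist')
hsv=cv2.cvtColor(c,cv2.COLOR_BGR2HSV);S=hsv[...,1].astype(float)
x0,y0,x1,y1=312,218,352,262
m=(hsv[...,1]>80)&(hsv[...,2]>90);M=np.zeros_like(m);M[y0:y1,x0:x1]=m[y0:y1,x0:x1]
pts=np.argwhere(M)[:,::-1].astype(np.int32)
h=cv2.convexHull(pts);e=cv2.fitEllipse(h);print('brass',e,at(w,*e[0],.063,p))
# flat edge: lowest S crossing below grey
rows=[];
for u in range(325,341):
    col=S[236:256,u];k=np.argmax(col[:]>0)
    g=[v for v in range(len(col)-1) if col[v]<70<=col[v+1]]
    if g: v=g[-1];rows.append((u,236+v+(70-col[v])/(col[v+1]-col[v])))
print(np.round(rows,1).tolist())
print(at(w,326,250,.08,p),at(w,338.4,250,.08,p))
# tip top centre
print('flat mid ->',at(w,332.3,250,.08,p))
t=snapshot('top')
for v in range(222,232): print(t['color'][v,350:366,1].tolist()) if 0 else None
tc=f['tc'];hs=cv2.cvtColor(tc,cv2.COLOR_BGR2HSV);mm=(hs[...,1]>70)&(hs[...,2]>80);
sub=mm[212:240,345:370];q=np.argwhere(sub);print('top brass',len(q),q.mean(0),at(t,345+q[:,1].mean(),212+q[:,0].mean(),.063))
```

```text
brass ((331.7294006347656, 239.62718200683594), (26.385986328125, 26.7720947265625), 85.98448181152344) [ 0.53635175 -0.04230164  0.063     ]
[[326.0, 249.1], [327.0, 250.0], [328.0, 250.1], [329.0, 250.1], [330.0, 249.9], [331.0, 249.9], [332.0, 249.8], [333.0, 249.7], [334.0, 249.6], [335.0, 249.6], [336.0, 249.7], [337.0, 249.6], [338.0, 249.2]]
[ 0.54078838 -0.04695945  0.08      ] [ 0.54000807 -0.03663124  0.08      ]
flat mid -> [ 0.54039122 -0.04171335  0.08      ]
top brass 42 [11.85714286  8.5       ] [ 0.53490255 -0.04096279  0.063     ]
```

```bash
python3 -m crank '[-1,-0.1,-0.9,0,0.6,-1,-0.1,-1,0,0.6,-1,-0.1,-1,0,0.6,-1,-0.1,-1,0,0.5,-1,-0.1,-1,0,0.5]'; python3 -m crank '[-1,-0.1,-1,0,0,-1,-0.1,-0.1,-0.7,0,-1,0,0,-0.7,0,-1,0,0,0,0]'
python3 - <<'E'
from h import *
p=read_state();w=snapshot('wrist');c=w['color'];T=R.from_quat(p['tool_rot']).as_matrix();print(p['eef_pos'],T[:,1])
np.savez('w4.npz',c=c,pos=p['eef_pos'],rot=p['tool_rot'])
cv2.imwrite('pics/w4.png',cv2.resize(c[150:350,220:440],None,fx=3,fy=3,interpolation=cv2.INTER_CUBIC))
E
```

```text
time: 11.2
eef_pos: [0.4964, -0.2414, 0.2072]
tool_rot: [-0.235, 0.972, -0.0, 0.0]
contact_force: [0.8, -0.4, -0.5]
opening: 0.996
finger_force: 0.0
time: 11.7
eef_pos: [0.4871, -0.2832, 0.1487]
tool_rot: [-0.233, 0.972, 0.002, -0.001]
contact_force: [1.0, -0.3, 0.5]
opening: 0.999
finger_force: 0.0
[ 0.48705388 -0.28318852  0.14868396] [-0.45370376  0.8911387   0.00497156]
```

View pics/w4.png

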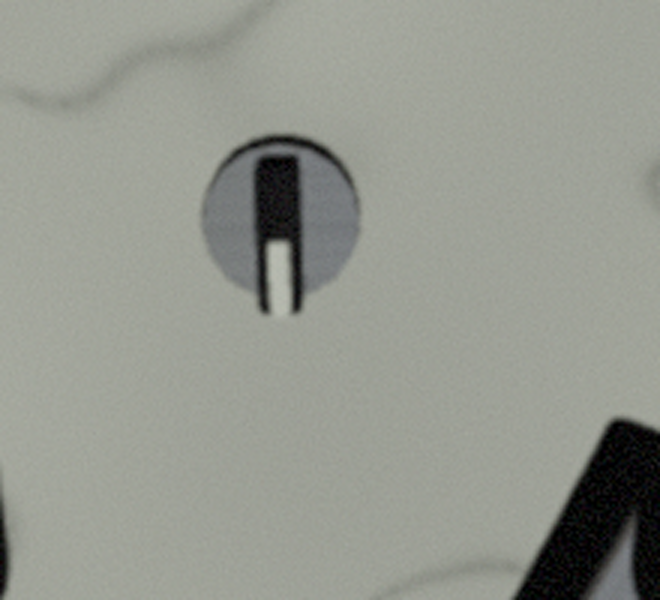

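The wrist crop shows the knob upright with its bar lined up with the tool. The bar top is centred at crop (280,234) and the skirt top at about (281,220). The pointer is at the bottom, at (281,278).

Run:
```python
from h import *
f=np.load('w4.npz');p=dict(eef_pos=f['pos'],tool_rot=f['rot']);w=snapshot('wrist')
P=lambda x,y,z:at(w,220+x/3,150+y/3,z,p)
a,b=P(277.5,157,.04),P(282,314,.04);print('bar',a,b,(a+b)/2,np.linalg.norm(a-b),np.degrees(np.arctan2(*(b-a)[[1,0]])))
l,r=P(203,215,.02),P(360,215,.02);print('skirt',(l+r)/2,np.linalg.norm(l-r))
T=R.from_quat(f['rot']).as_matrix();k=(a+b)/2-f['pos'];print('offset units',k/.04, 'toolx yaw',np.degrees(np.arctan2(-T[1,0],-T[0,0])))
```

```text
bar [ 0.47416812 -0.30188017  0.04      ] [ 0.51101055 -0.28225101  0.04      ] [ 0.49258933 -0.29206559  0.04      ] 0.041745280114882266 28.048095327427184
skirt [ 0.4917027  -0.29268941  0.02      ] 0.04313673002155337
offset units [ 0.1383864  -0.2219268  -2.71709902] toolx yaw 26.982422270801955
```

```bash
python3 -m crank '[-1,0.13,-0.23,-0.9,0.1,-1,0,0,-0.9,0,-1,0,0,-0.8,0,-1,0,0,-0.4,0,-1,0,0,0,0]' 30; python3 -m crank '[-1,0,0,0,0]'
```

```text
time: 12.42
eef_pos: [0.4936, -0.2944, 0.0311]
tool_rot: [-0.24, 0.971, 0.0, -0.0]
contact_force: [0.8, 0.8, -0.2]
opening: 1.002
finger_force: 0.0
time: 12.55
eef_pos: [0.4946, -0.2955, 0.0328]
tool_rot: [-0.24, 0.971, -0.001, 0.001]
contact_force: [0.8, 0.4, 0.4]
opening: 1.0
finger_force: 0.0
```

```bash
python3 -m crank '[-1,-0.05,0.06,-0.2,0,-1,0,0,0,0,-1,0,0,0,0]'; python3 -m crank '[-1,0,0,0,0]'
```

```text
time: 12.92
eef_pos: [0.4914, -0.2923, 0.0232]
tool_rot: [-0.24, 0.971, -0.0, 0.0]
contact_force: [0.4, -0.3, 0.1]
opening: 1.003
finger_force: 0.0
time: 13.05
eef_pos: [0.4916, -0.2924, 0.0232]
tool_rot: [-0.239, 0.971, -0.0, 0.0]
contact_force: [1.1, 0.6, 0.3]
opening: 1.002
finger_force: 0.0
```

```bash
python3 -m crank '[0,0,0,0,0,0.5,0,0,0,0,1,0,0,0,0,1,0,0,0,0,1,0,0,0,0]' 60; python3 -m crank '[1,0,0,0,0,1,0,0,0,0,1,0,0,0,0]'
```

```text
time: 13.68
eef_pos: [0.4914, -0.2923, 0.023]
tool_rot: [-0.24, 0.971, -0.0, -0.0]
contact_force: [1.1, -0.2, 0.6]
opening: 0.004
finger_force: 0.0
time: 14.05
eef_pos: [0.4914, -0.2923, 0.023]
tool_rot: [-0.24, 0.971, -0.0, -0.0]
contact_force: [0.4, 0.1, -0.4]
opening: -0.005
finger_force: 0.0
```

The fingers shut on nothing. I'll look from the wrist.

Run:
```python
from h import *
p=read_state();w=snapshot('wrist');s=snapshot('side')
a=cv2.resize(w['color'],(480,360));b=cv2.resize(s['color'][280:400,300:460],(320,240),interpolation=cv2.INTER_CUBIC)
o=np.zeros((360,800,3),np.uint8);o[:,:480]=a;o[:240,480:]=b
cv2.imwrite('pics/w5.png',o);cv2.imwrite('pics/w5f.png',w['color'])
```

```text
(no output)
```

View pics/w5.png

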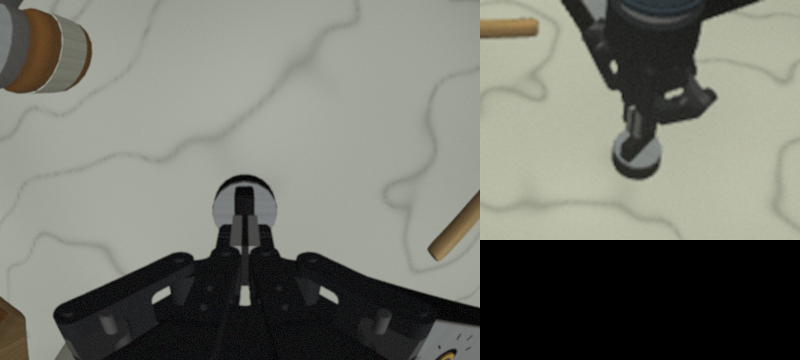

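Run:
```python
from h import *
p=read_state();w=snapshot('wrist');s=snapshot('side')
Wi=np.linalg.inv(s['world_from_camera'])
for z in(.02,.023,.03,.04,.05):
    q=Wi@np.array([*p['eef_pos'][:2],z,1]);uv=s['intrinsics']@(q[:3]/q[2]);print(z,uv[:2], 4*(uv[:2]-[340,300]))
a=cv2.resize(s['color'][300:400,340:420],(320,400),interpolation=cv2.INTER_CUBIC);b=cv2.resize(w['color'][220:420,240:410],(408,480),interpolation=cv2.INTER_CUBIC)
o=np.zeros((480,800,3),np.uint8);o[:400,:320]=a;o[:,330:738]=b;o=np.clip(o.astype(float)*1.6,0,255).astype(np.uint8)
cv2.imwrite('pics/w6.png',o)
print(p['joints'])
```

```text
0.02 [378.20257341 353.41838974] [152.81029365 213.67355896]
0.023 [378.33224153 352.45380873] [153.3289661 209.8152349]
0.03 [378.63719448 350.18531091] [154.54877792 200.74124366]
0.04 [379.07874836 346.90065997] [156.31499345 187.60263987]
0.05 [379.52740227 343.56319301] [158.10960909 174.25277203]
[-7.44044875e-01  4.03275777e-01  1.73601527e+00 -1.04620987e-05
  1.00227672e+00 -2.79855802e+00]
```

View pics/w6.png

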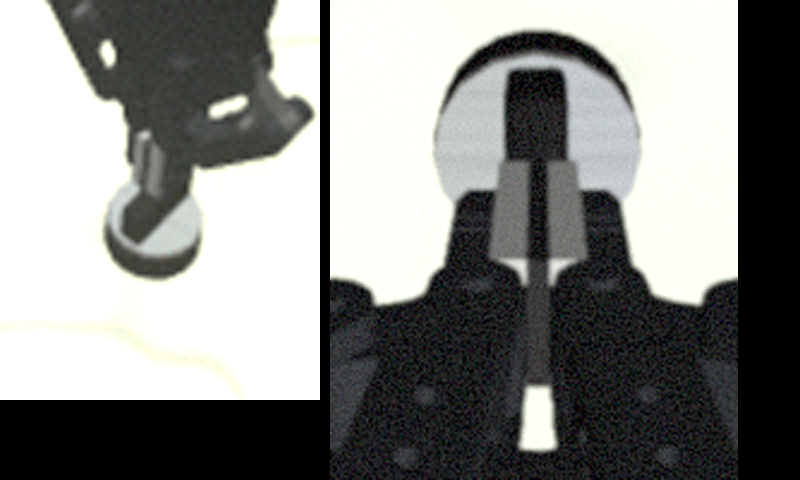

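The pads shut just above the bar: they overlap its top in the wrist view, and the side view puts the tips at z of about 0.04. The real fingertips therefore sit higher than the reported TCP. I'll open partway and feel down to the skirt.

```bash
python3 -m crank '[0.44,0,0,0,0,0.44,0,0,0,0,0.44,0,0,0,0]' 30; python3 -m crank '[0.44,0,0,-0.15,0,0.44,0,0,-0.05,0,0.44,0,0,0,0]'; python3 -m crank '[0.44,0,0,-0.1,0,0.44,0,0,0,0]';python3 - <<'E'
from h import *
print(snapshot('wrist')['color'][270:276,300:345,1].mean())
E
```

```text
time: 14.62
eef_pos: [0.4914, -0.2923, 0.023]
tool_rot: [-0.239, 0.971, 0.0, 0.0]
contact_force: [-0.6, -0.3, -0.1]
opening: 0.282
finger_force: 0.0
time: 15.0
eef_pos: [0.4911, -0.2921, 0.0145]
tool_rot: [-0.239, 0.971, 0.0, -0.0]
contact_force: [-0.8, 0.2, -0.1]
opening: 0.284
finger_force: 0.0
time: 15.25
eef_pos: [0.4912, -0.2921, 0.0106]
tool_rot: [-0.24, 0.971, 0.0, -0.0]
contact_force: [0.4, 0.0, -0.3]
opening: 0.279
finger_force: 0.0
56.82962962962963
```

```bash
python3 -m crank '[0.44,0,0,-0.08,0,0.44,0,0,0,0]';python3 -m crank '[0.44,0,0,-0.08,0,0.44,0,0,0,0]';python3 -m crank '[0.44,0,0,-0.08,0,0.44,0,0,0,0]'
```

```text
time: 15.55
eef_pos: [0.4913, -0.2921, 0.0075]
tool_rot: [-0.239, 0.971, 0.0, -0.0]
contact_force: [-0.2, -0.2, -0.7]
opening: 0.282
finger_force: 0.0
time: 15.8
eef_pos: [0.4912, -0.2921, 0.0043]
tool_rot: [-0.239, 0.971, 0.0, -0.0]
contact_force: [1.4, -0.2, -0.0]
opening: 0.275
finger_force: 0.0
time: 16.05
eef_pos: [0.4912, -0.2921, 0.0011]
tool_rot: [-0.239, 0.971, 0.0, -0.0]
contact_force: [1.3, -0.3, -0.6]
opening: 0.28
finger_force: 0.0
```

```bash
python3 -m crank '[0.44,0,0,-0.08,0,0.44,0,0,0,0]';python3 -m crank '[0.44,0,0,-0.08,0,0.44,0,0,0,0]'
```

```text
time: 16.3
eef_pos: [0.4912, -0.2921, -0.0021]
tool_rot: [-0.24, 0.971, 0.0, -0.0]
contact_force: [0.4, -0.0, -0.9]
opening: 0.277
finger_force: 0.0
time: 16.55
eef_pos: [0.4913, -0.2921, -0.0053]
tool_rot: [-0.239, 0.971, 0.0, -0.0]
contact_force: [-0.6, 0.3, 0.2]
opening: 0.285
finger_force: 0.0
```

```bash
python3 -m crank '[1,0,0,0,0,1,0,0,0,0,1,0,0,0,0]' 30
```

```text
time: 16.92
eef_pos: [0.4914, -0.2923, -0.005]
tool_rot: [-0.239, 0.971, -0.0, 0.0]
contact_force: [0.3, -0.1, 0.4]
opening: 0.133
finger_force: 31.7
```

Gripped, with opening 11.3 mm against the 12 mm bar. I'll reopen briefly and feel down to the skirt for a deeper hold.

```bash
python3 -m crank '[0.5,0,0,0,0,0.5,0,0,0,0]';python3 -m crank '[0.5,0,0,-0.08,0,0.5,0,0,0,0]';python3 -m crank '[0.5,0,0,-0.05,0,0.5,0,0,0,0]'
```

```text
time: 17.18
eef_pos: [0.4914, -0.2923, -0.005]
tool_rot: [-0.24, 0.971, -0.0, 0.0]
contact_force: [-0.9, -1.2, 0.1]
opening: 0.247
finger_force: 0.0
time: 17.42
eef_pos: [0.4917, -0.2925, -0.0055]
tool_rot: [-0.24, 0.971, -0.0, -0.0]
contact_force: [-7.6, 5.1, 23.9]
opening: 0.246
finger_force: 12.1
time: 17.68
eef_pos: [0.4917, -0.2926, -0.0056]
tool_rot: [-0.24, 0.971, 0.0, -0.0]
contact_force: [-14.2, 10.3, 40.0]
opening: 0.251
finger_force: 20.5
```

```bash
python3 -m crank '[0.5,0,0,-0.05,0,0.5,0,0,0,0]';python3 -m crank '[0.5,0,0,-0.05,0,0.5,0,0,0,0]'
```

```text
time: 17.92
eef_pos: [0.4918, -0.2926, -0.0057]
tool_rot: [-0.24, 0.971, 0.0, -0.001]
contact_force: [-20.4, 14.2, 58.5]
opening: 0.246
finger_force: 28.8
time: 18.18
eef_pos: [0.4918, -0.2927, -0.0058]
tool_rot: [-0.24, 0.971, 0.0, -0.001]
contact_force: [-25.9, 19.6, 74.0]
opening: 0.248
finger_force: 37.2
```

```bash
python3 -m crank '[0.5,0,0,0.28,0,0.5,0,0,0,0]';python3 -m crank '[1,0,0,0,0,1,0,0,0,0,1,0,0,0,0]' 70
```

```text
time: 18.42
eef_pos: [0.4923, -0.293, -0.0019]
tool_rot: [-0.24, 0.971, -0.001, 0.001]
contact_force: [-0.4, -0.3, -0.1]
opening: 0.252
finger_force: 0.0
time: 18.8
eef_pos: [0.4916, -0.2925, -0.0032]
tool_rot: [-0.239, 0.971, 0.0, -0.0]
contact_force: [-0.4, 1.1, 8.7]
opening: 0.117
finger_force: 70.4
```

```bash
python3 -m crank '[1,0,0,0.5,0,1,0,0,0.8,0,1,0,0,0.8,0,1,0,0,0.7,0,1,0,0,0,0]'; python3 -m crank '[1,0.2,0.6,0,-0.4,1,0.2,0.9,0,-0.4,1,0.2,0.9,0,-0.4,1,0.2,0.9,0,-0.4,1,0.1,0.9,0,-0.4]'; python3 -m crank '[1,0.1,0.9,0,-0.3,1,0.1,0.7,0,-0.3,1,0,0.4,0,0,1,0,0,0,0,1,0,0,0,0]'
python3 - <<'E'
from h import *
for _ in range(1): p=read_state();w=snapshot('wrist');T=R.from_quat(p['tool_rot']).as_matrix();print(p['eef_pos'],np.degrees(np.arctan2(-T[1,0],-T[0,0])),((np.array([.536,-.042,0])-p['eef_pos'])/.04).round(2))
cv2.imwrite('pics/w7f.png',w['color'])
E
```

```text
time: 19.42
eef_pos: [0.4928, -0.2935, 0.1116]
tool_rot: [-0.24, 0.971, -0.002, 0.001]
contact_force: [-0.5, 1.0, -1.2]
opening: 0.124
finger_force: 69.1
time: 20.05
eef_pos: [0.5266, -0.1227, 0.1074]
tool_rot: [-0.101, 0.995, 0.001, -0.001]
contact_force: [0.2, -0.7, 0.4]
opening: 0.12
finger_force: 69.1
time: 20.68
eef_pos: [0.5353, -0.0451, 0.1087]
tool_rot: [-0.06, 0.998, -0.0, -0.0]
contact_force: [-0.0, -0.6, -1.2]
opening: 0.118
finger_force: 69.1
[ 0.53525898 -0.04508838  0.10869594] 6.91090195289025 [ 0.02  0.08 -2.72]
```

```bash
python3 -m crank '[1,0.02,0.08,-0.15,0,1,0,0,0,0,1,0,0,0,0]'
python3 - <<'E'
from h import *
p=read_state();s=snapshot('side');w=snapshot('wrist');t=snapshot('top');print(p['eef_pos'])
Wi=np.linalg.inv(s['world_from_camera'])
def px(d,x,y,z):
    q=np.linalg.inv(d['world_from_camera'])@np.array([x,y,z,1]);return (d['intrinsics']@(q[:3]/q[2]))[:2]
x,y,z=p['eef_pos']
print('side tip pred',px(s,.5365,-.042,.083),'knob underside pred',px(s,x,y,z+.003))
a=cv2.resize(s['color'][185:265,310:390],(560,560),interpolation=cv2.INTER_CUBIC)
b=cv2.resize(w['color'][180:330,280:372],(230,375),interpolation=cv2.INTER_CUBIC)
o=np.zeros((560,800,3),np.uint8);o[:,:560]=a;o[:375,565:795]=b
cv2.imwrite('pics/w8.png',np.clip(o*1.4,0,255).astype(np.uint8))
E
```

```text
time: 21.1
eef_pos: [0.5361, -0.0413, 0.1028]
tool_rot: [-0.06, 0.998, 0.0, -0.0]
contact_force: [0.6, 0.2, -1.6]
opening: 0.121
finger_force: 69.1
[ 0.53613281 -0.04127517  0.10283262]
side tip pred [351.70932497 237.02412687] knob underside pred [351.86099155 228.71297503]
```

View pics/w8.png

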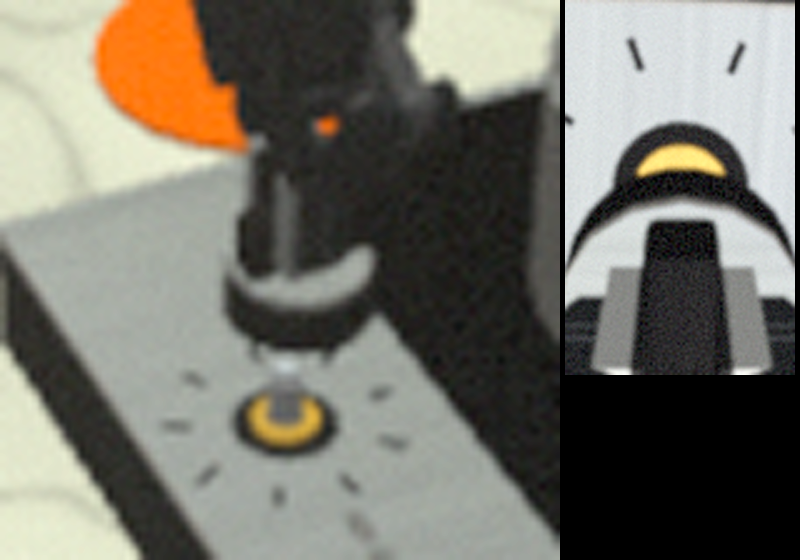

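Side view: the knob is held level directly over the spindle, with skirt centre at about column 353 (full image) and the spindle at about 351, as projected. The wrist view has the bar and collar both centred at crop column 682. I'll lower it.

```bash
python3 -m crank '[1,0,0,-0.4,0,1,0,0,-0.15,0,1,0,0,0,0]'; python3 -m crank '[1,0,0,-0.06,0,1,0,0,-0.06,0,1,0,0,0,0]'; python3 -m crank '[1,0,0,-0.06,0,1,0,0,0,0]'
```

```text
time: 21.62
eef_pos: [0.5353, -0.0408, 0.0798]
tool_rot: [-0.06, 0.998, 0.0, -0.001]
contact_force: [-0.5, -1.6, -1.1]
opening: 0.121
finger_force: 69.0
time: 22.0
eef_pos: [0.5366, -0.0412, 0.0767]
tool_rot: [-0.06, 0.998, -0.0, 0.0]
contact_force: [-1.4, -0.6, 2.1]
opening: 0.119
finger_force: 69.6
time: 22.25
eef_pos: [0.5367, -0.0412, 0.0745]
tool_rot: [-0.06, 0.998, -0.0, 0.0]
contact_force: [-2.9, 1.5, 6.2]
opening: 0.123
finger_force: 70.0
```

```bash
python3 -m crank '[1,-0.03,0.015,0,0,1,0,0,0,0]'; python3 -m crank '[1,0,0,-0.06,0,1,0,0,0,0]'
```

```text
time: 22.5
eef_pos: [0.5364, -0.0411, 0.0751]
tool_rot: [-0.06, 0.998, -0.001, 0.001]
contact_force: [0.2, -0.5, 5.4]
opening: 0.12
finger_force: 70.0
time: 22.75
eef_pos: [0.5365, -0.0411, 0.0728]
tool_rot: [-0.06, 0.998, -0.001, 0.001]
contact_force: [-1.0, -0.4, 7.9]
opening: 0.119
finger_force: 70.2
```

Force is rising at about 1 N/mm, so the spindle is being pressed rather than entered: the knob is resting on its shoulder. I'll slide sideways in small steps until the force drops.

```bash
for i in 1; do python3 -m crank '[1,0,-0.02,0,0,1,0,0,0,0]'; python3 -m crank '[1,0.02,0,0,0,1,0,0,0,0]';  python3 -m crank '[1,0.02,0,0,0,1,0,0,0,0]'; python3 -m crank '[1,0,-0.02,0,0,1,0,0,0,0]'; done | grep -E 'eef|contact'
```

```text
eef_pos: [0.5364, -0.0414, 0.0728]
contact_force: [-0.8, 2.0, 7.9]
eef_pos: [0.5366, -0.0413, 0.0726]
contact_force: [-1.2, 1.6, 8.7]
eef_pos: [0.5368, -0.0413, 0.0724]
contact_force: [-3.5, 1.3, 8.3]
eef_pos: [0.5367, -0.0415, 0.0723]
contact_force: [-3.7, 2.0, 8.4]
```

```bash
python3 - <<'E'
from h import *
w=snapshot('wrist')
a=np.radians(6.9);T=np.array([-.06,.998,0,0]);T/=np.linalg.norm(T)
p=dict(eef_pos=np.array([.5361,-.0413,.1028]),tool_rot=T)
e=np.array([np.cos(a),np.sin(a),0])
f=lambda x,y,z:at(w,280+(x-565)/2.5,180+y/2.5,z,p)
print('knob from bar end',f(682,222,.1458)+.02*e,'from skirt near edge(top)',f(682,203,.1258)+.022*e,'skirt bottom edge',f(682,171,.1058)+.022*e)
print('spindle from collar',f(682,144,.063)+.011*e, 'ticks ring black edge',f(682,124,.06))
E
python3 -m crank '[1,-0.04,0.02,0.15,0,1,0,0,0,0]'
```

```text
knob from bar end [ 0.53293907 -0.0420728   0.1458    ] from skirt near edge(top) [ 0.53908652 -0.04132768  0.1258    ] skirt bottom edge [ 0.53983854 -0.04123546  0.1058    ]
spindle from collar [ 0.53583023 -0.04171764  0.063     ] ticks ring black edge [ 0.52090244 -0.04352371  0.06      ]
time: 24.05
eef_pos: [0.5352, -0.0413, 0.0777]
tool_rot: [-0.06, 0.998, -0.0, 0.0]
contact_force: [0.0, 0.1, -0.3]
opening: 0.12
finger_force: 69.1
```

Run:
```python
from h import *
from scipy.optimize import least_squares
w=snapshot('wrist');c=cv2.imread('pics/w7f.png').astype(float)
pr=c[:,322:331].mean((1,2));print([(r,int(pr[r])) for r in range(236,290,1)])
# same edges before grasp, w4 (upright on counter) and w5 for pitch reference
K=w['intrinsics'];H=np.linalg.inv(w['hand_eye'])
def row(x,z):
    q=H@np.array([x,0,z,1]);r=np.hypot(*q[:2]);th=np.arctan2(r,q[2]);return K[1,2]+K[1,1]*th*q[1]/r
# tool x = toward robot; knob near side at +x. tool z down: height h above knob underside -> z=-.003-h (TCP frame)
def pred(q):
    dx,dz,t=q;o=[]
    for a,h in((.020,.040),(.022,.020),(.022,0)):
        o.append(row(dx+a*np.cos(t)+h*np.sin(t), dz-.003-h*np.cos(t)+a*np.sin(t)))
    return np.array(o)
print('upright pred',pred([0,0,0]))
for m in([268.8,261.2,248.4],[268.3,260.5,247.5]):
    s=least_squares(lambda q:pred(q)-m,[0,0,0]);print(s.x,s.cost)
```

```text
[(236, 36), (237, 51), (238, 83), (239, 113), (240, 135), (241, 146), (242, 150), (243, 151), (244, 151), (245, 147), (246, 130), (247, 94), (248, 48), (249, 16), (250, 14), (251, 11), (252, 16), (253, 15), (254, 18), (255, 13), (256, 16), (257, 28), (258, 47), (259, 73), (260, 94), (261, 122), (262, 145), (263, 156), (264, 158), (265, 154), (266, 141), (267, 109), (268, 59), (269, 22), (270, 11), (271, 13), (272, 14), (273, 15), (274, 16), (275, 11), (276, 17), (277, 15), (278, 14), (279, 14), (280, 16), (281, 14), (282, 22), (283, 19), (284, 25), (285, 29), (286, 30), (287, 30), (288, 29), (289, 28)]
upright pred [277.08724906 254.44763459 240.76917289]
[ 0.03018602  0.03032417 -2.46481706] 2.0194839173657902e-27
[ 0.03025131  0.03151395 -2.45938992] 2.0194839173657902e-27
```

Run:
```python
from h import *
from scipy.optimize import least_squares
w=snapshot('wrist');K=w['intrinsics'];H=np.linalg.inv(w['hand_eye'])
def row(x,z):
    q=H@np.array([x,0,z,1]);th=np.arctan2(q[1],q[2]);return K[1,2]+K[1,1]*th
def pred(q,zo=-.003):
    dx,dz,t=q
    return np.array([row(dx+a*np.cos(t)+h*np.sin(t), dz+zo-h*np.cos(t)+a*np.sin(t)) for a,h in((.020,.040),(.022,.020),(.022,0))])
m=[267.5,260,247.3]
for fix in(0,1):
    s=least_squares(lambda q:np.r_[pred(q)-m,q[1]*(1000 if fix else 100)],[0,0,.15],x_scale=[.01,.01,.1],bounds=([-.02,-.02,-.5],[.02,.02,.5]));print(s.x,pred(s.x))
# control: pre-grasp w4, upright on counter
f=np.load('w4.npz');c=f['c'].astype(float);pr=c[:,308:318].mean((1,2));print([(r,int(pr[r])) for r in range(192,212)])
z=-(0-f['pos'][2]);print(z)
# w5 (fingers shut just above knob), upright: TCP .023
c=cv2.imread('pics/w5f.png').astype(float);pr=c[:,322:331].mean((1,2));print([(r,int(pr[r])) for r in range(228,262)]);print(pred([0,0,0],.023))
```

```text
[-0.0078398   0.00849069  0.16310615] [269.26184724 256.03935442 249.5167637 ]
[-5.23445778e-03  9.69251130e-05  1.75446790e-01] [269.30030465 255.91588102 249.60364333]
[(192, 155), (193, 150), (194, 125), (195, 73), (196, 23), (197, 39), (198, 79), (199, 111), (200, 112), (201, 80), (202, 39), (203, 7), (204, 8), (205, 13), (206, 15), (207, 21), (208, 21), (209, 20), (210, 19), (211, 22)]
0.14868396081373503
[(228, 158), (229, 160), (230, 156), (231, 142), (232, 110), (233, 61), (234, 14), (235, 6), (236, 10), (237, 6), (238, 8), (239, 13), (240, 27), (241, 50), (242, 73), (243, 100), (244, 119), (245, 127), (246, 122), (247, 107), (248, 77), (249, 39), (250, 7), (251, 7), (252, 11), (253, 8), (254, 11), (255, 14), (256, 7), (257, 12), (258, 10), (259, 7), (260, 17), (261, 17)]
[254.42538671 237.23815003 226.95811984]
```

Run:
```python
from h import *
from scipy.optimize import least_squares
w=snapshot('wrist');K=w['intrinsics'];H=np.linalg.inv(w['hand_eye'])
def row(x,z):
    q=H@np.array([x,0,z,1]);return K[1,2]+K[1,1]*np.arctan2(q[1],q[2])
def pred(q,zo=-.003):
    dx,dz,t=q
    return np.array([row(dx+a*np.cos(t)+h*np.sin(t), dz+zo-h*np.cos(t)+a*np.sin(t)) for a,h in((.020,.020),(.022,.020),(.022,0))])
for n,m,zo in(('w4',[201.5,198,195],.1487),('w5',[248.5,242,232.5],.023),('w7',[267.5,260,247.3],-.003)):
    print(n,pred([0,0,0],zo))
    for s in (least_squares(lambda q:pred([*q,0],zo)-m,[0,0],x_scale=.01),least_squares(lambda q:pred([q[0],0,q[1]],zo)-m,[0,0],x_scale=[.01,.1])):print(s.x,s.fun)
```

```text
w4 [197.179312   194.74769677 190.99842932]
[-0.0037141   0.00274097] [-0.42188157  0.67747275 -0.27267712]
[-0.00357395  0.01937267] [-0.53907271  0.53330168  0.00488161]
w5 [241.23275198 237.23843265 226.95839209]
[-0.000831   -0.00741765] [-1.00206458  1.36464143 -0.40729427]
[-0.0030828   0.00244427] [-1.28658688  1.25567258  0.0247601 ]
w7 [259.01788274 254.44846558 240.76991664]
[-0.00168154 -0.00410987] [-1.23991554  1.62188733 -0.43697425]
[-0.00323402  0.00551503] [-1.51452822  1.47092063  0.03372401]
```

A consistent edge model (the black edge I used is the bar's base, not its top) shows the knob is upright but sits about 3.2 mm beyond the TCP along the bar. So I shift back about 3 mm toward the robot.

```bash
python3 -m crank '[1,-0.055,-0.01,0.05,0,1,0,0,0,0]';python3 -m crank '[1,0,0,-0.1,0,1,0,0,0,0]'; python3 -m crank '[1,0,0,-0.06,0,1,0,0,0,0]'
```

```text
time: 24.45
eef_pos: [0.5326, -0.0417, 0.0793]
tool_rot: [-0.06, 0.998, 0.0, -0.0]
contact_force: [0.8, -0.4, -0.7]
opening: 0.119
finger_force: 69.1
time: 24.7
eef_pos: [0.533, -0.0417, 0.0751]
tool_rot: [-0.06, 0.998, 0.0, 0.0]
contact_force: [1.9, 0.5, -2.8]
opening: 0.119
finger_force: 69.0
time: 24.95
eef_pos: [0.533, -0.0417, 0.0728]
tool_rot: [-0.06, 0.998, -0.0, 0.0]
contact_force: [1.7, -0.3, -1.6]
opening: 0.12
finger_force: 69.0
```

The knob is past the shoulder with no resistance. I'll continue to home.

```bash
python3 -m crank '[1,0,0,-0.1,0,1,0,0,0,0]';python3 -m crank '[1,0,0,-0.1,0,1,0,0,0,0]'; python3 -m crank '[1,0,0,-0.05,0,1,0,0,0,0]'
```

```text
time: 25.2
eef_pos: [0.533, -0.0417, 0.0688]
tool_rot: [-0.06, 0.998, 0.0, 0.0]
contact_force: [2.6, 0.3, -1.5]
opening: 0.12
finger_force: 69.0
time: 25.45
eef_pos: [0.533, -0.0417, 0.0647]
tool_rot: [-0.06, 0.998, 0.0, 0.0]
contact_force: [2.8, 0.7, -2.7]
opening: 0.12
finger_force: 69.0
time: 25.7
eef_pos: [0.5331, -0.0417, 0.0635]
tool_rot: [-0.06, 0.998, -0.0, 0.0]
contact_force: [0.3, -0.1, 4.1]
opening: 0.118
finger_force: 69.7
```

Home at TCP z of about 0.0635, as expected. Now I'll press to the stop.

```bash
python3 -m crank '[1,0,0,-0.05,0,1,0,0,0,0]';python3 -m crank '[1,0,0,-0.05,0,1,0,0,0,0]'; python3 -m crank '[1,0,0,-0.05,0,1,0,0,0,0]';python3 -m crank '[1,0,0,-0.04,0,1,0,0,0,0]'
```

```text
time: 25.95
eef_pos: [0.5331, -0.0417, 0.0617]
tool_rot: [-0.06, 0.998, -0.0, 0.0]
contact_force: [-0.0, 1.0, 6.9]
opening: 0.123
finger_force: 70.0
time: 26.2
eef_pos: [0.5332, -0.0417, 0.0599]
tool_rot: [-0.06, 0.998, -0.0, 0.0]
contact_force: [-1.2, 1.2, 8.4]
opening: 0.123
finger_force: 70.2
time: 26.45
eef_pos: [0.5333, -0.0418, 0.0586]
tool_rot: [-0.06, 0.998, -0.0, 0.0]
contact_force: [-3.0, 2.2, 12.9]
opening: 0.124
finger_force: 71.2
time: 26.7
eef_pos: [0.5335, -0.0418, 0.0583]
tool_rot: [-0.06, 0.998, -0.0, 0.0]
contact_force: [-7.0, 2.0, 23.6]
opening: 0.124
finger_force: 72.7
```

At the stop: about 5 mm of travel and the force rising steeply. I'll hold, check the cup is still on the mat, and hand in.

```bash
python3 -m crank '[1,0.02,0,0,0,1,0,0,0.01,0,1,0,0,0,0,1,0,0,0,0,1,0,0,0,0]'
python3 - <<'E'
from h import *
s=snapshot('side');h=cv2.cvtColor(s['color'][140:200,240:310],cv2.COLOR_BGR2HSV)
m=((h[...,0]<8)|(h[...,0]>172))&(h[...,1]>120);q=np.argwhere(m)
if len(q): print(len(q),q.min(0)+[140,240],q.max(0)+[140,240],'base',at(s,240+q[:,1].mean(),140+q[:,0].max()-4,.004))
p=read_state();print(p['contact_force'],p['eef_pos'])
E
```

```text
time: 27.32
eef_pos: [0.5336, -0.0418, 0.0583]
tool_rot: [-0.061, 0.998, -0.0, -0.0]
contact_force: [-9.3, 1.5, 23.7]
opening: 0.118
finger_force: 72.4
560 [161 262] [192 282] base [0.44134679 0.30310767 0.004     ]
[-8.62733812  1.90890356 22.38719191] [ 0.53358355 -0.04179975  0.05834267]
```

```bash
python3 -c "
from plant import *
print(job_done())"
```

```text
the job is handed in; nothing more can be done
None
```

I handed the job in at about 27 s with the cup mouth down on the smaller cork mat, about 5 mm off centre. The knob is home on the spindle, with its pointer on the flat side, and is still gripped and pressed to its stop (about 5 mm of travel, 22 N); the hand-in call returned no verdict.

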